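# Stroke a test slide and leave it on its sticky spot

### The job

The hand-operated slide on the bench has one sticky spot somewhere along its travel. Take the blue carriage by its black knob and stroke it all the way to the red stop, then all the way to the green stop, gently and without ramming the stops, feeling for where it drags; then bring it back and leave the carriage standing right on the sticky spot, let go of it, and leave the weight, the specimen and the grease jar alone.

Things in the scene. Friction and masses are not known exactly. Their poses are not given: they have to be found in the camera images.
- rail: Aluminium slide base, steel guide rails, 100 mm wide (x), 360 mm long (y, the travel), fixed. Origin: underside centre, on the bench (z = 0), at mid-travel. One unseen sticky spot lies within 60 mm of mid-travel: there the drag rises from an even 1 to 2 N to about 6 to 13 N. The spot is some 16 mm long in carriage positions; the carriage stays wherever it is left, on the spot too.
- carriage: Blue carriage, 84 mm (x) by 80 mm along the rail (y), its top 52 mm above the bench, about 0.75 kg. It slides along the rail's y only, 100 mm either way from mid-travel. Axes parallel to the rail's; origin at bench height under the knob's axis, so at mid-travel it coincides with the rail's origin.
- knob (a point): Centre of the upright round black knob on the carriage, rigid with it: 26 mm across, 44 mm tall, its top 100 mm and this point 78 mm above the bench; the carriage's top is 26 mm below this point. Nothing on the slide is higher than the carriage's top.
- red_stop: Red end stop, 84 x 22 x 26 mm, fixed at one end of the rail (either end), with a black rubber buffer. Origin: underside centre, 160 mm from mid-travel, 18.5 mm above the bench. The carriage meets the buffer when its origin is 60 mm from this origin along the rail; the buffer then gives like a spring, about 4 N per mm.
- green_stop: Green end stop at the other end of the rail; same size, origin and buffer as the red one.
- weight: Loose brass weight, 38 mm across, 51 mm tall, standing beside the slide; origin at its underside centre.
- specimen: Loose flat steel test specimen, 150 mm (its y) x 24 mm x 6 mm, lying beside the slide; origin at its underside centre.
- grease_jar: Loose amber jar with black cap, 52 mm across, 55 mm tall, standing beside the slide; origin at its underside centre.

How it is judged:
On the way, in this order (a step that is already met when the one before it is completed fails the run):
1. the carriage is brought up against the red stop (horizontal distance between carriage and red_stop below 0.061 m), for 0.05 s.
2. then it is brought up against the green stop (horizontal distance between carriage and green_stop below 0.061 m), for 0.05 s.
At the end, for the whole second after the job is handed in: The carriage stands still and released on the sticky spot (its inner shoe bears on the rough spot of the rail with more than 3 N, that is, within about 8 mm of the spot's middle), away from both stops (contact force between carriage and rail above 3 N and linear speed of carriage below 0.005 m/s and horizontal distance between carriage and red_stop above 0.08 m and horizontal distance between carriage and green_stop above 0.08 m); the robot touches nothing.
It fails at once if a stop is rammed: a buffer is crushed by more than 6 mm (horizontal distance between carriage and red_stop below 0.054 m or horizontal distance between carriage and green_stop below 0.054 m).
It fails at once if a bystander is disturbed (moved more than 15 mm) (distance of any of weight, specimen, grease_jar from where it was at the start of the episode above 0.015 m).
It also fails if it takes over 58 s, if anything falls off the work surface, if the arm or the gripper's body presses on something with over 40 N, if the wrist force passes 120 N, or if a joint passes its speed limit or range.

### The arm

A 6-joint arm with a two-finger parallel gripper is mounted at the origin on the work surface. World frame = base frame: x ahead of the robot, y to its left, z up, the work surface at z = 0. Lengths are in m, angles in rad, forces in N, time in s.
With the tool pointing down it reaches from about 0.4 to 0.825 m from the base axis. Payload 7 kg.
Tool frame: the origin (TCP) lies on the mounting face of the last link; the fingertips stand 178 mm ahead of it and the grasp point (between the pads) lies ctrl.tcp_to_grasp ahead of it (ctrl.tcp_to_grasp is the distance from the TCP to the grasp point, in m); x points along the fingers, z is the direction in which the jaws open and shut, and the axes are right-handed (so a half turn about x gives the same grasp; the last joint's range is limited). The gripper opens to 88 mm and grips with 3 to 60 N. Pads are 19 mm wide; open, the fingers measure 130 mm over their backs; the gripper's body (78 mm by 193 mm) begins 47 mm behind the grasp point.
Start: joints at [1.489, 0.359, 0.012, 0, -1.224, -0.288], TCP at [0.244, 0.629, 0.405] pointing down, gripper open.
Joint ranges: [-3.07, 3.07], [-1.43, 2.12], [-1.02, 1.25], [-3.03, 1.67], [-3.05, -0], [-3.03, 3.03]. Speed limits (rad/s): [2.39, 2.39, 3.01, 3.14, 3.14, 3.14].

### API

Orientations are given as a unit quaternion [x, y, z, w].
In Python, from station import ctrl gives the robot as it stands.
- The arm moves only by the tool jog_arm, never from a script. Its argument "moves" is a list of rows, each an object of numbers: "gripper": the finger opening in m, from 0 to 0.0876; "tx", "ty", "tz": the shift along the tool's x, y, z in m; "turn": the turn about the tool's x in degrees. A call has 1 to 10 rows; each row is the pose to reach, as a shift and turn from the pose commanded when the call began, along the tool's axes at that moment; what a row does not reach only later rows make up. A row lasts 1/12 s, in which the tool goes at most 41.7 mm and 7.16 degrees, less where a joint would pass 70% of its speed; a pose out of reach is approached as far as the arm can. A call with a gripper value outside its range is refused whole. The fingers move at their own pace and stop on an object; "squeeze" is the grip in N (left out, the last holds). Time passes only in rows, so rows that repeat a pose let the fingers close. It gives the time, the measured TCP pose, the force and the opening at its end, in the units of the state.
- ctrl.observe(): the state, without advancing time (a new reading comes with each control period).
- ctrl.grab_frame(name): name is "side" or "top"; returns the picture (420x560x3 uint8, red, green, blue); there is no depth.
- ctrl.get_calibration(name): a dict with "intrinsics" (3x3 intrinsics, pixels), "world_from_camera" (4x4, takes a point from camera to world coordinates). Camera axes: x right, y up, looking along -z (the intrinsics and any distortion apply to the point x, -y, -z); pixel columns grow to the right and rows downward; lengths in m; the calibration is good to about 2 mm. A picture is of the moment at which its call begins. get_calibration takes no time and is no camera call.
- ctrl.hand_in(): hands the job in, once; it reports no verdict.
The state is a dict: "time": time; "qpos": joint angles; "qd": joint speeds; "joint_efforts": joint torques, N m; "tcp_pos": TCP position; "tcp_rot": TCP orientation; "force": force on the tool from outside, world axes, zero at the start; "wrist_torque": the same for the moment, N m; "gripper_width": finger opening in m.
Only numpy, scipy, OpenCV 4.12 (cv2) and the standard library are available. Lean on these libraries where they do the work, as an engineer would, in place of code of your own. Each camera call takes 0.05 s, during which the arm holds its last target. There are 200 camera calls.

## Working session

There is one attempt and no reset: what is moved stays moved. The work goes in short steps, Python scripts to look and compute and a tool call to move; the robot and the scene stay as the last step left them, time stands still between calls to the robot, and variables do not carry over. Pictures are saved under pics/ and viewed, about 8 in all and at most 12, crops included, and the job is handed in when it is done.

Besides the shell and the picture viewer there is one more tool, called after "Call:" in YAML: its name, and indented under it one key for each argument. jog_arm: Moves the arm, as the interface text tells. Its arguments: {"type":"object","properties":{"moves":{"type":"array"},"squeeze":{"type":"number"}},"required":["moves"]}

```bash
mkdir -p pics; python3 - <<'E'
from station import ctrl
import cv2
for n in("top","side"):
    cv2.imwrite(f"pics/{n}0.png",ctrl.grab_frame(n)[:,:,::-1])
    c=ctrl.get_calibration(n);print(c)
print(ctrl.observe(),ctrl.tcp_to_grasp)
E
```

```text
{'intrinsics': array([[475.4324219 ,   0.        , 289.39533619],
       [  0.        , 475.4324219 , 206.11976699],
       [  0.        ,   0.        ,   1.        ]]), 'world_from_camera': array([[ 1.10088093e-02,  9.88939802e-01, -1.47908328e-01,
         4.52956497e-01],
       [-9.99936548e-01,  1.12410664e-02,  7.34422586e-04,
         3.73227117e-02],
       [ 2.38894706e-03,  1.47890857e-01,  9.89000802e-01,
         9.76593732e-01],
       [ 0.00000000e+00,  0.00000000e+00,  0.00000000e+00,
         1.00000000e+00]])}
{'intrinsics': array([[468.80788722,   0.        , 272.25499586],
       [  0.        , 468.80788722, 213.47547695],
       [  0.        ,   0.        ,   1.        ]]), 'world_from_camera': array([[-0.66570432,  0.46246615, -0.58563027,  0.16035576],
       [-0.74591376, -0.39008182,  0.53986002,  0.44753057],
       [ 0.02122327,  0.79621682,  0.60463902,  0.56307263],
       [ 0.        ,  0.        ,  0.        ,  1.        ]])}
{'time': 0.1, 'qpos': array([ 1.48910415e+00,  3.59298651e-01,  1.11770824e-02, -3.10616359e-04,
       -1.22409938e+00, -2.88090323e-01]), 'qd': array([-0.00154295, -0.00156536,  0.00372237, -0.00050451, -0.00231318,
        0.00034884]), 'joint_efforts': array([-1.46951788e-03, -5.84164882e+01,  2.93749970e+01,  7.01539859e+00,
        1.01619749e-02, -4.20759534e-05]), 'tcp_pos': array([0.24389976, 0.62921497, 0.40383814]), 'tcp_rot': array([-0.5830212 , -0.39920151,  0.58381663, -0.3998532 ]), 'force': array([-0.95068186,  0.64376822,  0.39344793]), 'wrist_torque': array([0.02515177, 0.03776927, 0.06958255]), 'gripper_width': 0.08768660032081449} 0.1593
```

View pics/top0.png

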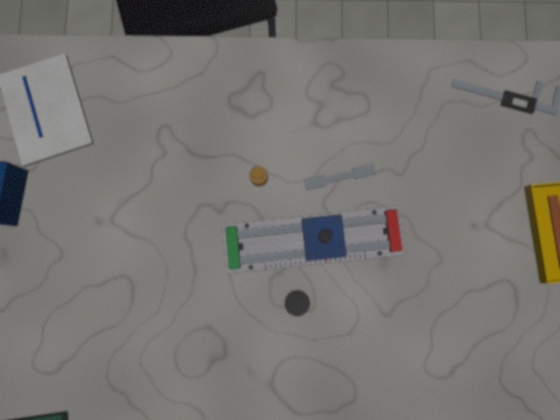

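View pics/side0.png

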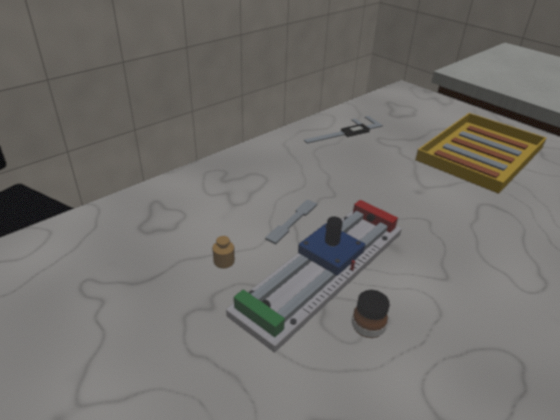

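The top view shows the green stop at (233,247), red stop at (394,230), carriage at (324,238) with its knob at (326,236), jar (297,303), weight (258,176) and specimen (340,177). The side view agrees: the carriage is nearer red.

```bash
cat > h.py <<'E'
from station import ctrl
import cv2,numpy as np
from scipy.spatial.transform import Rotation as R
def ray(n,u,v,z):
    c=ctrl.get_calibration(n);K=c["intrinsics"];T=c["world_from_camera"]
    d=np.linalg.inv(K)@[u,v,1];d=T[:3,:3]@[d[0],-d[1],-d[2]];o=T[:3,3]
    return (o+d*(z-o[2])/d[2])[:2]
def blob(m,k=None):
    if k: m=m&k
    n,l,s,c=cv2.connectedComponentsWithStats(m.astype(np.uint8))
    i=1+np.argmax(s[1:,4]);return c[i],s[i,4]
def masks(im):
    r,g,b=[im[:,:,i].astype(int) for i in range(3)]
    return dict(red=(r>110)&(g<80)&(b<90),green=(g>80)&(r<70)&(b<100),blue=(b>r+30)&(b>g+15),black=(r<60)&(g<60)&(b<60)&(abs(b-r)<18))
def find(n):
    im=ctrl.grab_frame(n);m=masks(im);H,W=im.shape[:2];roi=np.zeros((H,W),bool)
    if n=="top": roi[200:275,215:410]=1
    else: roi[190:350,220:410]=1
    o={}
    for k,z in(("red",.0445),("green",.0445),("blue",.052)):
        p,a=blob(m[k]&roi);o[k]=ray(n,*p,z);print(n,k,p.round(1),a,o[k].round(4))
    return im,m,o
E
python3 - <<'E'
from h import *
im,m,o=find("top")
k=m["black"].copy();r=np.zeros_like(k);r[222:250,312:340]=1
p,a=blob(k&r);print("knob",p,a,ray("top",*p,.1),ray("top",*p,.09))
y=(o["red"]-o["green"]);print(np.hypot(*y),np.degrees(np.arctan2(y[1],y[0])),(o["red"]+o["green"])/2)
im,m,o2=find("side")
r[:]=0;r[212:246,320:348]=1
p,a=blob(m["black"]&r);print("knob",p,a,ray("side",*p,.08))
for n,u,v,z in(("jar",297,303,.055),("weight",258,176,.05),("spec a",306,184,.006),("spec b",374,170,.006)):print(n,ray("top",u,v,z))
s=ctrl.observe();M=R.from_quat(s["tcp_rot"]).as_matrix();print(M.round(4))
E
```

```text
top red [393.7 230. ] 424 [ 0.5472 -0.1693]
top green [232.5 246.9] 430 [0.5103 0.147 ]
top blue [323.4 237.3] 1384 [ 0.5307 -0.0303]
knob [324.83941606 235.41605839] 137 [ 0.53007208 -0.02941304] [ 0.5309518  -0.03017435]
0.3183989538536664 -83.34143315092818 [ 0.52878779 -0.01115427]
side red [376.1 210.5] 257 [ 0.5448 -0.1691]
side green [259.3 308. ] 611 [0.5063 0.1492]
side blue [332.  246.9] 1086 [ 0.5233 -0.0235]
knob [333.03703704 231.14285714] 378 [ 0.52875448 -0.02787852]
jar [0.40463431 0.02012314]
weight [0.65139709 0.09974776]
spec a [0.64499623 0.00259751]
spec b [ 0.67640295 -0.13927203]
[[-2.000e-04  9.324e-01 -3.615e-01]
 [-1.000e-03 -3.615e-01 -9.324e-01]
 [-1.000e+00  1.000e-04  1.000e-03]]
```

Call:
jog_arm:
  moves:
    - {"ty":0.029,"tz":0.029,"turn":-7}
    - {"ty":0.058,"tz":0.058,"turn":-14}
    - {"ty":0.087,"tz":0.087,"turn":-21}
    - {"ty":0.116,"tz":0.116,"turn":-27.9}
    - {"ty":0.145,"tz":0.145,"turn":-27.9}
    - {"ty":0.174,"tz":0.174,"turn":-27.9}
    - {"ty":0.203,"tz":0.203,"turn":-27.9}
    - {"ty":0.232,"tz":0.232,"turn":-27.9}
    - {"ty":0.252,"tz":0.255,"turn":-27.9}
    - {"ty":0.252,"tz":0.255,"turn":-27.9}

```text
invalid input
```

```bash
cat >> h.py <<'E'
A=np.array([.116,-.9932]);MID=np.array([.5288,-.0112])
def st(goal=None):
    s=ctrl.observe();M=R.from_quat(s["tcp_rot"]).as_matrix();p=s["tcp_pos"]
    print("t",s["time"],"tcp",p.round(4),"F",s["force"].round(2),"w",s["gripper_width"],"jaw",np.degrees(np.arctan2(M[1,2],M[0,2])).round(2),"down",M[:,0].round(3),"q",s["qpos"].round(2))
    if goal is not None: print("shift",(M.T@(np.array(goal)-p)).round(4))
E
python3 -c "
from h import *
st([.5305,-.029,.30])"
```

```text
t 0.2 tcp [0.2439 0.6293 0.4041] F [0.11 0.02 0.38] w 0.08784727137138902 jaw -111.19 down [-0.    -0.001 -1.   ] q [ 1.49  0.36  0.01 -0.   -1.22 -0.29]
shift [0.1047 0.5051 0.5101]
```

Call:
jog_arm:
  moves:
    - {"gripper":0.0876,"tx":0,"ty":0.029,"tz":0.029,"turn":-7}
    - {"gripper":0.0876,"tx":0,"ty":0.058,"tz":0.058,"turn":-14}
    - {"gripper":0.0876,"tx":0,"ty":0.087,"tz":0.087,"turn":-21}
    - {"gripper":0.0876,"tx":0,"ty":0.116,"tz":0.116,"turn":-27.9}
    - {"gripper":0.0876,"tx":0,"ty":0.145,"tz":0.145,"turn":-27.9}
    - {"gripper":0.0876,"tx":0,"ty":0.174,"tz":0.174,"turn":-27.9}
    - {"gripper":0.0876,"tx":0,"ty":0.203,"tz":0.203,"turn":-27.9}
    - {"gripper":0.0876,"tx":0,"ty":0.232,"tz":0.232,"turn":-27.9}
    - {"gripper":0.0876,"tx":0,"ty":0.252,"tz":0.255,"turn":-27.9}
    - {"gripper":0.0876,"tx":0,"ty":0.252,"tz":0.255,"turn":-27.9}
  squeeze: 20

```text
time: 1.03
tcp_pos: [0.3874, 0.2961, 0.4049]
tcp_rot: [0.471, 0.528, -0.471, 0.528]
force: [-0.7, 0.1, -0.3]
gripper_width: 0.0876
```

```bash
python3 -c "
from h import *
st([.5305,-.029,.30])"
```

```text
t 1.0333 tcp [0.3874 0.2961 0.4049] F [-0.72  0.05 -0.28] w 0.087602599367787 jaw -83.47 down [-0. -0. -1.] q [ 1.06  0.05 -0.39 -0.   -1.14  0.63]
shift [0.1049 0.1052 0.3392]
```

Call:
jog_arm:
  moves:
    - {"gripper":0.0876,"tx":0.01,"ty":0.011,"tz":0.036,"turn":0}
    - {"gripper":0.0876,"tx":0.02,"ty":0.022,"tz":0.072,"turn":0}
    - {"gripper":0.0876,"tx":0.03,"ty":0.033,"tz":0.108,"turn":0}
    - {"gripper":0.0876,"tx":0.04,"ty":0.044,"tz":0.144,"turn":0}
    - {"gripper":0.0876,"tx":0.05,"ty":0.055,"tz":0.18,"turn":0}
    - {"gripper":0.0876,"tx":0.06,"ty":0.066,"tz":0.216,"turn":0}
    - {"gripper":0.0876,"tx":0.07,"ty":0.077,"tz":0.252,"turn":0}
    - {"gripper":0.0876,"tx":0.08,"ty":0.088,"tz":0.288,"turn":0}
    - {"gripper":0.0876,"tx":0.09,"ty":0.099,"tz":0.32,"turn":0}
    - {"gripper":0.0876,"tx":0.1,"ty":0.105,"tz":0.339,"turn":0}

```text
time: 1.87
tcp_pos: [0.5317, -0.0264, 0.3041]
tcp_rot: [0.47, 0.528, -0.47, 0.528]
force: [0.2, 0.3, -0.2]
gripper_width: 0.0876
```

```bash
python3 -c "
from h import *
st([.5305,-.029,.238])
cv2.imwrite('pics/s1.png',ctrl.grab_frame('side')[:,:,::-1])"
```

```text
t 1.8667 tcp [ 0.5317 -0.0264  0.3041] F [ 0.22  0.31 -0.22] w 0.0875649181246649 jaw -83.37 down [ 0. -0. -1.] q [ 0.32  0.22 -0.44  0.   -0.92  1.37]
shift [ 0.0661 -0.0015  0.0024]
```

View pics/s1.png

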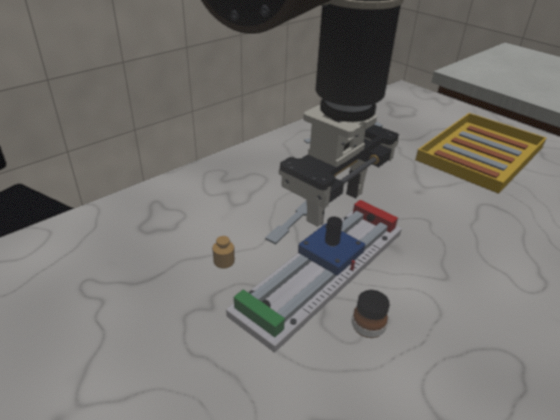

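The side view shows the knob at (334,228) under the open gripper, jaws along the rail. Next I'll descend and close.

Call:
jog_arm:
  moves:
    - {"gripper":0.0876,"tx":0.02,"ty":0,"tz":0,"turn":0}
    - {"gripper":0.0876,"tx":0.04,"ty":0,"tz":0,"turn":0}
    - {"gripper":0.0876,"tx":0.056,"ty":0,"tz":0,"turn":0}
    - {"gripper":0.0876,"tx":0.066,"ty":0,"tz":0,"turn":0}
    - {"gripper":0.0876,"tx":0.066,"ty":0,"tz":0,"turn":0}

```text
time: 2.33
tcp_pos: [0.53, -0.0239, 0.2366]
tcp_rot: [0.469, 0.529, -0.471, 0.528]
force: [-0.5, 1.3, 0.4]
gripper_width: 0.0874
```

Call:
jog_arm:
  moves:
    - {"gripper":0.03,"tx":0,"ty":0,"tz":0,"turn":0}
    - {"gripper":0.02,"tx":0,"ty":0,"tz":0,"turn":0}
    - {"gripper":0.02,"tx":0,"ty":0,"tz":0,"turn":0}
    - {"gripper":0.02,"tx":0,"ty":0,"tz":0,"turn":0}
    - {"gripper":0.02,"tx":0,"ty":0,"tz":0,"turn":0}
    - {"gripper":0.02,"tx":0,"ty":0,"tz":0,"turn":0}
    - {"gripper":0.02,"tx":0,"ty":0,"tz":0,"turn":0}
    - {"gripper":0.02,"tx":0,"ty":0,"tz":0,"turn":0}
  squeeze: 25

```text
time: 3.0
tcp_pos: [0.5307, -0.0239, 0.2388]
tcp_rot: [0.47, 0.528, -0.47, 0.528]
force: [-0.6, 0.5, 0.9]
gripper_width: 0.0396
```

```bash
python3 -c "
from h import *
st([.5305,-.029,.238])"
```

```text
t 3.0 tcp [ 0.5307 -0.0239  0.2388] F [-0.6   0.45  0.88] w 0.039617103525157085 jaw -83.29 down [ 0.  0. -1.] q [ 0.32  0.3  -0.51  0.   -0.76  1.36]
shift [ 0.0008 -0.0008  0.005 ]
```

Call:
jog_arm:
  moves:
    - {"gripper":0.02,"tx":0,"ty":0,"tz":0,"turn":0}
    - {"gripper":0.02,"tx":0,"ty":0,"tz":0,"turn":0}
    - {"gripper":0.02,"tx":0,"ty":0,"tz":0,"turn":0}
    - {"gripper":0.02,"tx":0,"ty":0,"tz":0,"turn":0}
    - {"gripper":0.02,"tx":0,"ty":0,"tz":0,"turn":0}

```text
time: 3.42
tcp_pos: [0.5307, -0.024, 0.2387]
tcp_rot: [0.47, 0.528, -0.47, 0.528]
force: [0.1, -1.9, 1.8]
gripper_width: 0.0257
```

Call:
jog_arm:
  moves:
    - {"gripper":0.02,"tx":0,"ty":0,"tz":0,"turn":0}
    - {"gripper":0.02,"tx":0,"ty":0,"tz":0,"turn":0}

```text
time: 3.58
tcp_pos: [0.5307, -0.0239, 0.2387]
tcp_rot: [0.47, 0.528, -0.47, 0.528]
force: [-0.5, -1.4, 2.3]
gripper_width: 0.0253
```

```bash
python3 -c "
from h import *
st();p=ctrl.observe()['tcp_pos'][:2]-MID;print('s',p@A,'cross',p@[A[1],-A[0]]);_,_,o=find('top')"
```

```text
t 3.5833 tcp [ 0.5307 -0.0239  0.2387] F [-0.5  -1.45  2.33] w 0.025347509963267387 jaw -83.29 down [-0. -0. -1.] q [ 0.32  0.3  -0.51  0.   -0.76  1.36]
s 0.012870897052456119 cross -0.00038596290170641863
top red [394.3 235.1] 306 [ 0.5371 -0.1701]Traceback (most recent call last):
  File "<string>", line 3, in <module>
    st();p=ctrl.observe()['tcp_pos'][:2]-MID;print('s',p@A,'cross',p@[A[1],-A[0]]);_,_,o=find('top')
                                                                                         ~~~~^^^^^^^
  File "h.py", line 21, in find
    p,a=blob(m[k]&roi);o[k]=ray(n,*p,z);print(n,k,p.round(1),a,o[k].round(4))
        ~~~~^^^^^^^^^^
  File "h.py", line 11, in blob
    i=1+np.argmax(s[1:,4]);return c[i],s[i,4]
        ~~~~~~~~~^^^^^^^^^
    return _wrapfunc(a, 'argmax', axis=axis, out=out, **kwds)
    return bound(*args, **kwds)
ValueError: attempt to get argmax of an empty sequence
```

Call:
jog_arm:
  moves:
    - {"gripper":0.02,"tx":0,"ty":0,"tz":0.002,"turn":0}
    - {"gripper":0.02,"tx":0,"ty":0,"tz":0.004,"turn":0}
    - {"gripper":0.02,"tx":0,"ty":0,"tz":0.006,"turn":0}
    - {"gripper":0.02,"tx":0,"ty":0,"tz":0.008,"turn":0}
    - {"gripper":0.02,"tx":0,"ty":0,"tz":0.01,"turn":0}

```text
time: 4.05
tcp_pos: [0.5319, -0.034, 0.2387]
tcp_rot: [0.47, 0.528, -0.47, 0.528]
force: [-1.8, 1.2, 4.5]
gripper_width: 0.0255
```

Call:
jog_arm:
  moves:
    - {"gripper":0.02,"tx":0,"ty":0,"tz":0.002,"turn":0}
    - {"gripper":0.02,"tx":0,"ty":0,"tz":0.004,"turn":0}
    - {"gripper":0.02,"tx":0,"ty":0,"tz":0.006,"turn":0}
    - {"gripper":0.02,"tx":0,"ty":0,"tz":0.008,"turn":0}
    - {"gripper":0.02,"tx":0,"ty":0,"tz":0.01,"turn":0}

```text
time: 4.47
tcp_pos: [0.5331, -0.044, 0.2387]
tcp_rot: [0.47, 0.528, -0.47, 0.528]
force: [-1.3, 1.4, 5.1]
gripper_width: 0.0254
```

Call:
jog_arm:
  moves:
    - {"gripper":0.02,"tx":0,"ty":0,"tz":0.002,"turn":0}
    - {"gripper":0.02,"tx":0,"ty":0,"tz":0.004,"turn":0}
    - {"gripper":0.02,"tx":0,"ty":0,"tz":0.006,"turn":0}
    - {"gripper":0.02,"tx":0,"ty":0,"tz":0.008,"turn":0}
    - {"gripper":0.02,"tx":0,"ty":0,"tz":0.01,"turn":0}

```text
time: 4.88
tcp_pos: [0.5342, -0.0539, 0.2387]
tcp_rot: [0.47, 0.528, -0.47, 0.528]
force: [-2.2, -0.1, 5.0]
gripper_width: 0.0258
```

Call:
jog_arm:
  moves:
    - {"gripper":0.02,"tx":0,"ty":0,"tz":0.002,"turn":0}
    - {"gripper":0.02,"tx":0,"ty":0,"tz":0.004,"turn":0}
    - {"gripper":0.02,"tx":0,"ty":0,"tz":0.006,"turn":0}
    - {"gripper":0.02,"tx":0,"ty":0,"tz":0.008,"turn":0}
    - {"gripper":0.02,"tx":0,"ty":0,"tz":0.01,"turn":0}

```text
time: 5.3
tcp_pos: [0.5354, -0.0639, 0.2387]
tcp_rot: [0.47, 0.528, -0.47, 0.528]
force: [-2.3, 0.7, 4.6]
gripper_width: 0.0257
```

Call:
jog_arm:
  moves:
    - {"gripper":0.02,"tx":0,"ty":0,"tz":0.002,"turn":0}
    - {"gripper":0.02,"tx":0,"ty":0,"tz":0.004,"turn":0}
    - {"gripper":0.02,"tx":0,"ty":0,"tz":0.006,"turn":0}
    - {"gripper":0.02,"tx":0,"ty":0,"tz":0.008,"turn":0}
    - {"gripper":0.02,"tx":0,"ty":0,"tz":0.01,"turn":0}

```text
time: 5.72
tcp_pos: [0.5366, -0.0738, 0.2387]
tcp_rot: [0.47, 0.528, -0.47, 0.528]
force: [-1.2, 1.5, 4.3]
gripper_width: 0.0255
```

Call:
jog_arm:
  moves:
    - {"gripper":0.02,"tx":0,"ty":0,"tz":0.003,"turn":0}
    - {"gripper":0.02,"tx":0,"ty":0,"tz":0.006,"turn":0}
    - {"gripper":0.02,"tx":0,"ty":0,"tz":0.009,"turn":0}
    - {"gripper":0.02,"tx":0,"ty":0,"tz":0.012,"turn":0}
    - {"gripper":0.02,"tx":0,"ty":0,"tz":0.015,"turn":0}
    - {"gripper":0.02,"tx":0,"ty":0,"tz":0.018,"turn":0}
    - {"gripper":0.02,"tx":0,"ty":0,"tz":0.021,"turn":0}
    - {"gripper":0.02,"tx":0,"ty":0,"tz":0.024,"turn":0}
    - {"gripper":0.02,"tx":0,"ty":0,"tz":0.027,"turn":0}
    - {"gripper":0.02,"tx":0,"ty":0,"tz":0.029,"turn":0}

```text
time: 6.55
tcp_pos: [0.54, -0.1027, 0.2387]
tcp_rot: [0.47, 0.528, -0.47, 0.528]
force: [-1.4, 2.1, 5.6]
gripper_width: 0.0257
```

Call:
jog_arm:
  moves:
    - {"gripper":0.02,"tx":0,"ty":0,"tz":0.001,"turn":0}
    - {"gripper":0.02,"tx":0,"ty":0,"tz":0.002,"turn":0}
    - {"gripper":0.02,"tx":0,"ty":0,"tz":0.002,"turn":0}

```text
time: 6.8
tcp_pos: [0.5402, -0.1048, 0.2387]
tcp_rot: [0.47, 0.528, -0.47, 0.528]
force: [-0.5, -1.5, 5.3]
gripper_width: 0.0256
```

Call:
jog_arm:
  moves:
    - {"gripper":0.02,"tx":0,"ty":0,"tz":0.001,"turn":0}
    - {"gripper":0.02,"tx":0,"ty":0,"tz":0.002,"turn":0}
    - {"gripper":0.02,"tx":0,"ty":0,"tz":0.002,"turn":0}

```text
time: 7.05
tcp_pos: [0.5404, -0.1066, 0.2387]
tcp_rot: [0.47, 0.528, -0.47, 0.528]
force: [-1.1, -0.4, 5.4]
gripper_width: 0.0256
```

Call:
jog_arm:
  moves:
    - {"gripper":0.02,"tx":0,"ty":0,"tz":0.001,"turn":0}
    - {"gripper":0.02,"tx":0,"ty":0,"tz":0.002,"turn":0}
    - {"gripper":0.02,"tx":0,"ty":0,"tz":0.002,"turn":0}

```text
time: 7.3
tcp_pos: [0.5407, -0.1085, 0.2387]
tcp_rot: [0.47, 0.528, -0.47, 0.528]
force: [-1.5, 0.2, 4.6]
gripper_width: 0.0257
```

Call:
jog_arm:
  moves:
    - {"gripper":0.02,"tx":0,"ty":0,"tz":0.001,"turn":0}
    - {"gripper":0.02,"tx":0,"ty":0,"tz":0.002,"turn":0}
    - {"gripper":0.02,"tx":0,"ty":0,"tz":0.002,"turn":0}

```text
time: 7.55
tcp_pos: [0.5409, -0.1102, 0.2387]
tcp_rot: [0.47, 0.528, -0.47, 0.528]
force: [-1.9, 2.4, 5.7]
gripper_width: 0.0254
```

Call:
jog_arm:
  moves:
    - {"gripper":0.02,"tx":0,"ty":0,"tz":0.001,"turn":0}
    - {"gripper":0.02,"tx":0,"ty":0,"tz":0.0015,"turn":0}
    - {"gripper":0.02,"tx":0,"ty":0,"tz":0.0015,"turn":0}

```text
time: 7.8
tcp_pos: [0.541, -0.1113, 0.2387]
tcp_rot: [0.47, 0.529, -0.47, 0.528]
force: [-3.0, 6.1, 7.1]
gripper_width: 0.0254
```

Call:
jog_arm:
  moves:
    - {"gripper":0.02,"tx":0,"ty":0,"tz":0,"turn":0}
    - {"gripper":0.02,"tx":0,"ty":0,"tz":-0.003,"turn":0}
    - {"gripper":0.02,"tx":0,"ty":0,"tz":-0.007,"turn":0}
    - {"gripper":0.02,"tx":0,"ty":0,"tz":-0.011,"turn":0}
    - {"gripper":0.02,"tx":0,"ty":0,"tz":-0.015,"turn":0}
    - {"gripper":0.02,"tx":0,"ty":0,"tz":-0.019,"turn":0}
    - {"gripper":0.02,"tx":0,"ty":0,"tz":-0.023,"turn":0}
    - {"gripper":0.02,"tx":0,"ty":0,"tz":-0.027,"turn":0}
    - {"gripper":0.02,"tx":0,"ty":0,"tz":-0.031,"turn":0}
    - {"gripper":0.02,"tx":0,"ty":0,"tz":-0.035,"turn":0}

```text
time: 8.63
tcp_pos: [0.5369, -0.0766, 0.2387]
tcp_rot: [0.47, 0.528, -0.47, 0.528]
force: [-1.2, -1.2, 4.8]
gripper_width: 0.0253
```

Call:
jog_arm:
  moves:
    - {"gripper":0.02,"tx":0,"ty":0,"tz":-0.004,"turn":0}
    - {"gripper":0.02,"tx":0,"ty":0,"tz":-0.008,"turn":0}
    - {"gripper":0.02,"tx":0,"ty":0,"tz":-0.012,"turn":0}
    - {"gripper":0.02,"tx":0,"ty":0,"tz":-0.016,"turn":0}
    - {"gripper":0.02,"tx":0,"ty":0,"tz":-0.02,"turn":0}
    - {"gripper":0.02,"tx":0,"ty":0,"tz":-0.024,"turn":0}
    - {"gripper":0.02,"tx":0,"ty":0,"tz":-0.028,"turn":0}
    - {"gripper":0.02,"tx":0,"ty":0,"tz":-0.032,"turn":0}
    - {"gripper":0.02,"tx":0,"ty":0,"tz":-0.036,"turn":0}
    - {"gripper":0.02,"tx":0,"ty":0,"tz":-0.038,"turn":0}

```text
time: 9.47
tcp_pos: [0.5324, -0.0387, 0.2387]
tcp_rot: [0.47, 0.528, -0.47, 0.529]
force: [-2.3, -2.2, 5.7]
gripper_width: 0.0258
```

Call:
jog_arm:
  moves:
    - {"gripper":0.02,"tx":0,"ty":0,"tz":-0.002,"turn":0}
    - {"gripper":0.02,"tx":0,"ty":0,"tz":-0.004,"turn":0}
    - {"gripper":0.02,"tx":0,"ty":0,"tz":-0.006,"turn":0}
    - {"gripper":0.02,"tx":0,"ty":0,"tz":-0.008,"turn":0}

```text
time: 9.8
tcp_pos: [0.5315, -0.031, 0.2387]
tcp_rot: [0.47, 0.528, -0.47, 0.529]
force: [-1.4, -0.9, 4.9]
gripper_width: 0.0259
```

Call:
jog_arm:
  moves:
    - {"gripper":0.02,"tx":0,"ty":0,"tz":-0.002,"turn":0}
    - {"gripper":0.02,"tx":0,"ty":0,"tz":-0.004,"turn":0}
    - {"gripper":0.02,"tx":0,"ty":0,"tz":-0.006,"turn":0}
    - {"gripper":0.02,"tx":0,"ty":0,"tz":-0.008,"turn":0}

```text
time: 10.13
tcp_pos: [0.5306, -0.0231, 0.2387]
tcp_rot: [0.47, 0.528, -0.47, 0.528]
force: [-0.7, -1.1, 5.4]
gripper_width: 0.0255
```

Call:
jog_arm:
  moves:
    - {"gripper":0.02,"tx":0,"ty":0,"tz":-0.002,"turn":0}
    - {"gripper":0.02,"tx":0,"ty":0,"tz":-0.004,"turn":0}
    - {"gripper":0.02,"tx":0,"ty":0,"tz":-0.006,"turn":0}
    - {"gripper":0.02,"tx":0,"ty":0,"tz":-0.008,"turn":0}

```text
time: 10.47
tcp_pos: [0.5296, -0.0151, 0.2387]
tcp_rot: [0.47, 0.528, -0.47, 0.529]
force: [-1.3, -1.1, 5.6]
gripper_width: 0.0255
```

Call:
jog_arm:
  moves:
    - {"gripper":0.02,"tx":0,"ty":0,"tz":-0.002,"turn":0}
    - {"gripper":0.02,"tx":0,"ty":0,"tz":-0.004,"turn":0}
    - {"gripper":0.02,"tx":0,"ty":0,"tz":-0.006,"turn":0}
    - {"gripper":0.02,"tx":0,"ty":0,"tz":-0.008,"turn":0}

```text
time: 10.8
tcp_pos: [0.5287, -0.0072, 0.2387]
tcp_rot: [0.47, 0.528, -0.47, 0.528]
force: [-0.8, -1.9, 4.9]
gripper_width: 0.0258
```

Call:
jog_arm:
  moves:
    - {"gripper":0.02,"tx":0,"ty":0,"tz":-0.002,"turn":0}
    - {"gripper":0.02,"tx":0,"ty":0,"tz":-0.004,"turn":0}
    - {"gripper":0.02,"tx":0,"ty":0,"tz":-0.006,"turn":0}
    - {"gripper":0.02,"tx":0,"ty":0,"tz":-0.008,"turn":0}

```text
time: 11.13
tcp_pos: [0.5277, 0.0007, 0.2387]
tcp_rot: [0.47, 0.528, -0.47, 0.528]
force: [-0.4, -1.8, 5.7]
gripper_width: 0.0254
```

Call:
jog_arm:
  moves:
    - {"gripper":0.02,"tx":0,"ty":0,"tz":-0.002,"turn":0}
    - {"gripper":0.02,"tx":0,"ty":0,"tz":-0.004,"turn":0}
    - {"gripper":0.02,"tx":0,"ty":0,"tz":-0.006,"turn":0}
    - {"gripper":0.02,"tx":0,"ty":0,"tz":-0.008,"turn":0}

```text
time: 11.47
tcp_pos: [0.5268, 0.0087, 0.2387]
tcp_rot: [0.47, 0.528, -0.47, 0.528]
force: [-0.8, -0.4, 5.5]
gripper_width: 0.0257
```

Even drag down to s≈−20 mm, so on through the rest of the window.

Call:
jog_arm:
  moves:
    - {"gripper":0.02,"tx":0,"ty":0,"tz":-0.002,"turn":0}
    - {"gripper":0.02,"tx":0,"ty":0,"tz":-0.004,"turn":0}
    - {"gripper":0.02,"tx":0,"ty":0,"tz":-0.006,"turn":0}

```text
time: 11.72
tcp_pos: [0.5261, 0.0147, 0.2387]
tcp_rot: [0.47, 0.528, -0.47, 0.528]
force: [-0.3, -1.0, 5.8]
gripper_width: 0.0254
```

Call:
jog_arm:
  moves:
    - {"gripper":0.02,"tx":0,"ty":0,"tz":-0.002,"turn":0}
    - {"gripper":0.02,"tx":0,"ty":0,"tz":-0.004,"turn":0}
    - {"gripper":0.02,"tx":0,"ty":0,"tz":-0.006,"turn":0}

```text
time: 11.97
tcp_pos: [0.5254, 0.0206, 0.2387]
tcp_rot: [0.47, 0.528, -0.47, 0.528]
force: [-0.5, -1.8, 5.8]
gripper_width: 0.0255
```

Call:
jog_arm:
  moves:
    - {"gripper":0.02,"tx":0,"ty":0,"tz":-0.002,"turn":0}
    - {"gripper":0.02,"tx":0,"ty":0,"tz":-0.004,"turn":0}
    - {"gripper":0.02,"tx":0,"ty":0,"tz":-0.006,"turn":0}

```text
time: 12.22
tcp_pos: [0.5248, 0.026, 0.2387]
tcp_rot: [0.469, 0.528, -0.47, 0.529]
force: [1.4, -7.4, 4.6]
gripper_width: 0.0253
```

Call:
jog_arm:
  moves:
    - {"gripper":0.02,"tx":0,"ty":0,"tz":-0.002,"turn":0}
    - {"gripper":0.02,"tx":0,"ty":0,"tz":-0.004,"turn":0}
    - {"gripper":0.02,"tx":0,"ty":0,"tz":-0.006,"turn":0}

```text
time: 12.47
tcp_pos: [0.5241, 0.032, 0.2387]
tcp_rot: [0.47, 0.528, -0.47, 0.529]
force: [0.5, -5.5, 4.6]
gripper_width: 0.0259
```

Call:
jog_arm:
  moves:
    - {"gripper":0.02,"tx":0,"ty":0,"tz":-0.002,"turn":0}
    - {"gripper":0.02,"tx":0,"ty":0,"tz":-0.004,"turn":0}
    - {"gripper":0.02,"tx":0,"ty":0,"tz":-0.006,"turn":0}

```text
time: 12.72
tcp_pos: [0.5233, 0.0383, 0.2387]
tcp_rot: [0.47, 0.528, -0.47, 0.528]
force: [-1.3, -2.0, 5.1]
gripper_width: 0.0257
```

Call:
jog_arm:
  moves:
    - {"gripper":0.02,"tx":0,"ty":0,"tz":-0.002,"turn":0}
    - {"gripper":0.02,"tx":0,"ty":0,"tz":-0.004,"turn":0}
    - {"gripper":0.02,"tx":0,"ty":0,"tz":-0.006,"turn":0}

```text
time: 12.97
tcp_pos: [0.5226, 0.0444, 0.2387]
tcp_rot: [0.47, 0.528, -0.47, 0.528]
force: [-0.8, -1.8, 5.5]
gripper_width: 0.0255
```

Call:
jog_arm:
  moves:
    - {"gripper":0.02,"tx":0,"ty":0,"tz":-0.002,"turn":0}
    - {"gripper":0.02,"tx":0,"ty":0,"tz":-0.004,"turn":0}
    - {"gripper":0.02,"tx":0,"ty":0,"tz":-0.006,"turn":0}

```text
time: 13.22
tcp_pos: [0.5219, 0.0504, 0.2387]
tcp_rot: [0.47, 0.528, -0.47, 0.528]
force: [-0.8, -1.8, 5.1]
gripper_width: 0.0256
```

Call:
jog_arm:
  moves:
    - {"gripper":0.02,"tx":0,"ty":0,"tz":-0.002,"turn":0}
    - {"gripper":0.02,"tx":0,"ty":0,"tz":-0.004,"turn":0}
    - {"gripper":0.02,"tx":0,"ty":0,"tz":-0.006,"turn":0}

```text
time: 13.47
tcp_pos: [0.5212, 0.0564, 0.2387]
tcp_rot: [0.47, 0.528, -0.47, 0.528]
force: [-0.1, -1.1, 5.3]
gripper_width: 0.0257
```

Drag of 5–7 N at y≈0.026–0.032. Now on to the green stop (contact expected at y≈0.088).

Call:
jog_arm:
  moves:
    - {"gripper":0.02,"tx":0,"ty":0,"tz":-0.003,"turn":0}
    - {"gripper":0.02,"tx":0,"ty":0,"tz":-0.006,"turn":0}
    - {"gripper":0.02,"tx":0,"ty":0,"tz":-0.009,"turn":0}
    - {"gripper":0.02,"tx":0,"ty":0,"tz":-0.012,"turn":0}
    - {"gripper":0.02,"tx":0,"ty":0,"tz":-0.015,"turn":0}
    - {"gripper":0.02,"tx":0,"ty":0,"tz":-0.018,"turn":0}
    - {"gripper":0.02,"tx":0,"ty":0,"tz":-0.021,"turn":0}
    - {"gripper":0.02,"tx":0,"ty":0,"tz":-0.024,"turn":0}
    - {"gripper":0.02,"tx":0,"ty":0,"tz":-0.027,"turn":0}
    - {"gripper":0.02,"tx":0,"ty":0,"tz":-0.028,"turn":0}

```text
time: 14.3
tcp_pos: [0.5179, 0.0844, 0.2387]
tcp_rot: [0.47, 0.529, -0.47, 0.528]
force: [-1.1, -2.0, 5.7]
gripper_width: 0.0255
```

Call:
jog_arm:
  moves:
    - {"gripper":0.02,"tx":0,"ty":0,"tz":-0.001,"turn":0}
    - {"gripper":0.02,"tx":0,"ty":0,"tz":-0.002,"turn":0}
    - {"gripper":0.02,"tx":0,"ty":0,"tz":-0.002,"turn":0}

```text
time: 14.55
tcp_pos: [0.5176, 0.0863, 0.2387]
tcp_rot: [0.47, 0.528, -0.47, 0.528]
force: [-1.3, -0.1, 5.0]
gripper_width: 0.0256
```

Call:
jog_arm:
  moves:
    - {"gripper":0.02,"tx":0,"ty":0,"tz":-0.001,"turn":0}
    - {"gripper":0.02,"tx":0,"ty":0,"tz":-0.002,"turn":0}
    - {"gripper":0.02,"tx":0,"ty":0,"tz":-0.002,"turn":0}

```text
time: 14.8
tcp_pos: [0.5174, 0.0882, 0.2387]
tcp_rot: [0.47, 0.528, -0.47, 0.528]
force: [-1.4, -0.1, 6.0]
gripper_width: 0.0256
```

Call:
jog_arm:
  moves:
    - {"gripper":0.02,"tx":0,"ty":0,"tz":-0.001,"turn":0}
    - {"gripper":0.02,"tx":0,"ty":0,"tz":-0.0015,"turn":0}
    - {"gripper":0.02,"tx":0,"ty":0,"tz":-0.0015,"turn":0}

```text
time: 15.05
tcp_pos: [0.5172, 0.0897, 0.2387]
tcp_rot: [0.47, 0.528, -0.47, 0.528]
force: [-1.3, 0.3, 6.3]
gripper_width: 0.0258
```

Call:
jog_arm:
  moves:
    - {"gripper":0.02,"tx":0,"ty":0,"tz":-0.001,"turn":0}
    - {"gripper":0.02,"tx":0,"ty":0,"tz":-0.0015,"turn":0}
    - {"gripper":0.02,"tx":0,"ty":0,"tz":-0.0015,"turn":0}

```text
time: 15.3
tcp_pos: [0.5171, 0.0908, 0.2387]
tcp_rot: [0.47, 0.528, -0.47, 0.529]
force: [1.2, -2.6, 6.2]
gripper_width: 0.0255
```

Call:
jog_arm:
  moves:
    - {"gripper":0.02,"tx":0,"ty":0,"tz":-0.001,"turn":0}
    - {"gripper":0.02,"tx":0,"ty":0,"tz":-0.0015,"turn":0}
    - {"gripper":0.02,"tx":0,"ty":0,"tz":-0.0015,"turn":0}

```text
time: 15.55
tcp_pos: [0.517, 0.0919, 0.2387]
tcp_rot: [0.469, 0.528, -0.47, 0.529]
force: [2.6, -6.8, 4.3]
gripper_width: 0.0256
```

Green contact confirmed (~7 N). Returning, with fine steps through the spot to centre it.

Call:
jog_arm:
  moves:
    - {"gripper":0.02,"tx":0,"ty":0,"tz":0,"turn":0}
    - {"gripper":0.02,"tx":0,"ty":0,"tz":0.004,"turn":0}
    - {"gripper":0.02,"tx":0,"ty":0,"tz":0.01,"turn":0}
    - {"gripper":0.02,"tx":0,"ty":0,"tz":0.016,"turn":0}
    - {"gripper":0.02,"tx":0,"ty":0,"tz":0.022,"turn":0}
    - {"gripper":0.02,"tx":0,"ty":0,"tz":0.028,"turn":0}
    - {"gripper":0.02,"tx":0,"ty":0,"tz":0.034,"turn":0}
    - {"gripper":0.02,"tx":0,"ty":0,"tz":0.04,"turn":0}
    - {"gripper":0.02,"tx":0,"ty":0,"tz":0.046,"turn":0}
    - {"gripper":0.02,"tx":0,"ty":0,"tz":0.05,"turn":0}

```text
time: 16.38
tcp_pos: [0.5228, 0.0427, 0.2387]
tcp_rot: [0.47, 0.528, -0.47, 0.528]
force: [-1.8, 1.9, 6.1]
gripper_width: 0.0256
```

Call:
jog_arm:
  moves:
    - {"gripper":0.02,"tx":0,"ty":0,"tz":0.001,"turn":0}
    - {"gripper":0.02,"tx":0,"ty":0,"tz":0.002,"turn":0}

```text
time: 16.55
tcp_pos: [0.523, 0.0409, 0.2387]
tcp_rot: [0.47, 0.528, -0.47, 0.528]
force: [-2.0, 1.0, 5.0]
gripper_width: 0.0254
```

Call:
jog_arm:
  moves:
    - {"gripper":0.02,"tx":0,"ty":0,"tz":0.001,"turn":0}
    - {"gripper":0.02,"tx":0,"ty":0,"tz":0.002,"turn":0}

```text
time: 16.72
tcp_pos: [0.5232, 0.0391, 0.2387]
tcp_rot: [0.47, 0.528, -0.47, 0.528]
force: [-1.0, 1.2, 4.7]
gripper_width: 0.0255
```

Call:
jog_arm:
  moves:
    - {"gripper":0.02,"tx":0,"ty":0,"tz":0.001,"turn":0}
    - {"gripper":0.02,"tx":0,"ty":0,"tz":0.002,"turn":0}

```text
time: 16.88
tcp_pos: [0.5234, 0.0371, 0.2387]
tcp_rot: [0.47, 0.529, -0.47, 0.528]
force: [-3.2, 1.8, 5.6]
gripper_width: 0.0254
```

Call:
jog_arm:
  moves:
    - {"gripper":0.02,"tx":0,"ty":0,"tz":0.001,"turn":0}
    - {"gripper":0.02,"tx":0,"ty":0,"tz":0.002,"turn":0}

```text
time: 17.05
tcp_pos: [0.5236, 0.0354, 0.2387]
tcp_rot: [0.47, 0.529, -0.47, 0.528]
force: [-3.2, 4.2, 6.7]
gripper_width: 0.0253
```

Call:
jog_arm:
  moves:
    - {"gripper":0.02,"tx":0,"ty":0,"tz":0.001,"turn":0}
    - {"gripper":0.02,"tx":0,"ty":0,"tz":0.002,"turn":0}

```text
time: 17.22
tcp_pos: [0.5238, 0.0337, 0.2387]
tcp_rot: [0.47, 0.529, -0.469, 0.528]
force: [-2.6, 5.6, 5.8]
gripper_width: 0.0251
```

Call:
jog_arm:
  moves:
    - {"gripper":0.02,"tx":0,"ty":0,"tz":0.001,"turn":0}
    - {"gripper":0.02,"tx":0,"ty":0,"tz":0.002,"turn":0}

```text
time: 17.38
tcp_pos: [0.5241, 0.0318, 0.2387]
tcp_rot: [0.47, 0.529, -0.469, 0.528]
force: [-3.3, 7.7, 7.0]
gripper_width: 0.0258
```

Call:
jog_arm:
  moves:
    - {"gripper":0.02,"tx":0,"ty":0,"tz":0.001,"turn":0}
    - {"gripper":0.02,"tx":0,"ty":0,"tz":0.002,"turn":0}

```text
time: 17.55
tcp_pos: [0.5243, 0.0297, 0.2387]
tcp_rot: [0.47, 0.529, -0.469, 0.528]
force: [-2.8, 2.2, 6.2]
gripper_width: 0.0254
```

Call:
jog_arm:
  moves:
    - {"gripper":0.02,"tx":0,"ty":0,"tz":0.001,"turn":0}
    - {"gripper":0.02,"tx":0,"ty":0,"tz":0.002,"turn":0}

```text
time: 17.72
tcp_pos: [0.5246, 0.0276, 0.2387]
tcp_rot: [0.47, 0.529, -0.47, 0.528]
force: [-3.2, 2.9, 6.9]
gripper_width: 0.0251
```

Call:
jog_arm:
  moves:
    - {"gripper":0.02,"tx":0,"ty":0,"tz":0.001,"turn":0}
    - {"gripper":0.02,"tx":0,"ty":0,"tz":0.002,"turn":0}

```text
time: 17.88
tcp_pos: [0.5248, 0.0256, 0.2387]
tcp_rot: [0.47, 0.529, -0.469, 0.528]
force: [-2.4, 2.8, 6.5]
gripper_width: 0.0258
```

Call:
jog_arm:
  moves:
    - {"gripper":0.02,"tx":0,"ty":0,"tz":0.001,"turn":0}
    - {"gripper":0.02,"tx":0,"ty":0,"tz":0.002,"turn":0}

```text
time: 18.05
tcp_pos: [0.5251, 0.0234, 0.2387]
tcp_rot: [0.47, 0.529, -0.47, 0.528]
force: [-1.1, 3.0, 5.4]
gripper_width: 0.0252
```

Call:
jog_arm:
  moves:
    - {"gripper":0.02,"tx":0,"ty":0,"tz":0.001,"turn":0}
    - {"gripper":0.02,"tx":0,"ty":0,"tz":0.002,"turn":0}

```text
time: 18.22
tcp_pos: [0.5253, 0.0213, 0.2387]
tcp_rot: [0.47, 0.529, -0.47, 0.528]
force: [-2.1, 1.5, 6.4]
gripper_width: 0.0256
```

Call:
jog_arm:
  moves:
    - {"gripper":0.02,"tx":0,"ty":0,"tz":0.001,"turn":0}
    - {"gripper":0.02,"tx":0,"ty":0,"tz":0.002,"turn":0}

```text
time: 18.38
tcp_pos: [0.5256, 0.0193, 0.2387]
tcp_rot: [0.47, 0.529, -0.47, 0.528]
force: [-2.4, 1.5, 5.6]
gripper_width: 0.0257
```

Call:
jog_arm:
  moves:
    - {"gripper":0.02,"tx":0,"ty":0,"tz":0.002,"turn":0}
    - {"gripper":0.02,"tx":0,"ty":0,"tz":0.004,"turn":0}
    - {"gripper":0.02,"tx":0,"ty":0,"tz":0.004,"turn":0}

```text
time: 18.63
tcp_pos: [0.5261, 0.0151, 0.2387]
tcp_rot: [0.47, 0.528, -0.47, 0.528]
force: [-0.9, -0.9, 5.8]
gripper_width: 0.0256
```

Call:
jog_arm:
  moves:
    - {"gripper":0.02,"tx":0,"ty":0,"tz":-0.002,"turn":0}
    - {"gripper":0.02,"tx":0,"ty":0,"tz":-0.004,"turn":0}

```text
time: 18.8
tcp_pos: [0.5256, 0.019, 0.2387]
tcp_rot: [0.47, 0.528, -0.47, 0.528]
force: [-1.0, -1.6, 5.5]
gripper_width: 0.0256
```

Call:
jog_arm:
  moves:
    - {"gripper":0.02,"tx":0,"ty":0,"tz":-0.002,"turn":0}

```text
time: 18.88
tcp_pos: [0.5253, 0.021, 0.2387]
tcp_rot: [0.47, 0.528, -0.47, 0.528]
force: [-1.1, -1.5, 4.8]
gripper_width: 0.0252
```

Call:
jog_arm:
  moves:
    - {"gripper":0.02,"tx":0,"ty":0,"tz":-0.002,"turn":0}

```text
time: 18.97
tcp_pos: [0.5251, 0.023, 0.2387]
tcp_rot: [0.47, 0.528, -0.47, 0.528]
force: [0.3, -4.3, 5.5]
gripper_width: 0.0255
```

Call:
jog_arm:
  moves:
    - {"gripper":0.02,"tx":0,"ty":0,"tz":-0.002,"turn":0}

```text
time: 19.05
tcp_pos: [0.5249, 0.0247, 0.2387]
tcp_rot: [0.47, 0.528, -0.47, 0.529]
force: [2.0, -8.4, 4.3]
gripper_width: 0.0256
```

Call:
jog_arm:
  moves:
    - {"gripper":0.02,"tx":0,"ty":0,"tz":-0.002,"turn":0}

```text
time: 19.13
tcp_pos: [0.5247, 0.0265, 0.2387]
tcp_rot: [0.469, 0.528, -0.47, 0.529]
force: [2.4, -10.3, 4.9]
gripper_width: 0.0258
```

Call:
jog_arm:
  moves:
    - {"gripper":0.02,"tx":0,"ty":0,"tz":-0.002,"turn":0}

```text
time: 19.22
tcp_pos: [0.5245, 0.0284, 0.2387]
tcp_rot: [0.47, 0.528, -0.47, 0.529]
force: [0.9, -4.8, 5.0]
gripper_width: 0.0253
```

Call:
jog_arm:
  moves:
    - {"gripper":0.02,"tx":0,"ty":0,"tz":-0.002,"turn":0}

```text
time: 19.3
tcp_pos: [0.5243, 0.0305, 0.2387]
tcp_rot: [0.47, 0.528, -0.47, 0.529]
force: [1.1, -4.8, 5.3]
gripper_width: 0.0256
```

Call:
jog_arm:
  moves:
    - {"gripper":0.02,"tx":0,"ty":0,"tz":-0.002,"turn":0}

```text
time: 19.38
tcp_pos: [0.524, 0.0325, 0.2387]
tcp_rot: [0.47, 0.528, -0.47, 0.529]
force: [0.3, -6.4, 4.6]
gripper_width: 0.0256
```

Call:
jog_arm:
  moves:
    - {"gripper":0.02,"tx":0,"ty":0,"tz":-0.002,"turn":0}

```text
time: 19.47
tcp_pos: [0.5238, 0.0347, 0.2387]
tcp_rot: [0.47, 0.528, -0.47, 0.529]
force: [-1.0, -2.9, 4.9]
gripper_width: 0.0254
```

Call:
jog_arm:
  moves:
    - {"gripper":0.02,"tx":0,"ty":0,"tz":-0.002,"turn":0}

```text
time: 19.55
tcp_pos: [0.5235, 0.0368, 0.2387]
tcp_rot: [0.47, 0.528, -0.47, 0.528]
force: [-0.8, -1.8, 6.6]
gripper_width: 0.0256
```

Call:
jog_arm:
  moves:
    - {"gripper":0.02,"tx":0,"ty":0,"tz":-0.002,"turn":0}

```text
time: 19.63
tcp_pos: [0.5232, 0.0389, 0.2387]
tcp_rot: [0.47, 0.528, -0.47, 0.528]
force: [-0.7, -1.4, 6.0]
gripper_width: 0.0255
```

Call:
jog_arm:
  moves:
    - {"gripper":0.02,"tx":0,"ty":0,"tz":-0.002,"turn":0}

```text
time: 19.72
tcp_pos: [0.523, 0.0409, 0.2387]
tcp_rot: [0.47, 0.528, -0.47, 0.528]
force: [-0.5, -0.8, 5.2]
gripper_width: 0.0258
```

Call:
jog_arm:
  moves:
    - {"gripper":0.02,"tx":0,"ty":0,"tz":-0.002,"turn":0}

```text
time: 19.8
tcp_pos: [0.5227, 0.0429, 0.2387]
tcp_rot: [0.47, 0.528, -0.47, 0.528]
force: [-1.1, -0.5, 5.8]
gripper_width: 0.026
```

Both directions agree: drag from y≈0.022 to 0.0365, so the middle is at about 0.029. Moving there, then releasing and rising.

Call:
jog_arm:
  moves:
    - {"gripper":0.02,"tx":0,"ty":0,"tz":0.002,"turn":0}
    - {"gripper":0.02,"tx":0,"ty":0,"tz":0.004,"turn":0}
    - {"gripper":0.02,"tx":0,"ty":0,"tz":0.006,"turn":0}
    - {"gripper":0.02,"tx":0,"ty":0,"tz":0.008,"turn":0}
    - {"gripper":0.02,"tx":0,"ty":0,"tz":0.01,"turn":0}
    - {"gripper":0.02,"tx":0,"ty":0,"tz":0.012,"turn":0}
    - {"gripper":0.02,"tx":0,"ty":0,"tz":0.0144,"turn":0}
    - {"gripper":0.02,"tx":0,"ty":0,"tz":0.0144,"turn":0}
    - {"gripper":0.02,"tx":0,"ty":0,"tz":0.0144,"turn":0}

```text
time: 20.55
tcp_pos: [0.5245, 0.0284, 0.2387]
tcp_rot: [0.47, 0.528, -0.47, 0.529]
force: [0.5, -3.3, 4.2]
gripper_width: 0.0257
```

Call:
jog_arm:
  moves:
    - {"gripper":0.07,"tx":0,"ty":0,"tz":0,"turn":0}
    - {"gripper":0.07,"tx":0,"ty":0,"tz":0,"turn":0}
    - {"gripper":0.07,"tx":0,"ty":0,"tz":0,"turn":0}
    - {"gripper":0.07,"tx":0,"ty":0,"tz":0,"turn":0}
    - {"gripper":0.07,"tx":0,"ty":0,"tz":0,"turn":0}
    - {"gripper":0.07,"tx":0,"ty":0,"tz":0,"turn":0}
    - {"gripper":0.07,"tx":0,"ty":0,"tz":0,"turn":0}
    - {"gripper":0.07,"tx":0,"ty":0,"tz":0,"turn":0}

```text
time: 21.22
tcp_pos: [0.5245, 0.0284, 0.2386]
tcp_rot: [0.47, 0.528, -0.47, 0.528]
force: [-0.0, 0.8, -0.1]
gripper_width: 0.0686
```

Call:
jog_arm:
  moves:
    - {"gripper":0.07,"tx":-0.02,"ty":0,"tz":0,"turn":0}
    - {"gripper":0.07,"tx":-0.05,"ty":0,"tz":0,"turn":0}
    - {"gripper":0.07,"tx":-0.085,"ty":0,"tz":0,"turn":0}
    - {"gripper":0.07,"tx":-0.1,"ty":0,"tz":0.03,"turn":0}
    - {"gripper":0.07,"tx":-0.1,"ty":0,"tz":0.07,"turn":0}
    - {"gripper":0.07,"tx":-0.1,"ty":0,"tz":0.11,"turn":0}
    - {"gripper":0.07,"tx":-0.1,"ty":0,"tz":0.15,"turn":0}
    - {"gripper":0.07,"tx":-0.1,"ty":0,"tz":0.19,"turn":0}
    - {"gripper":0.07,"tx":-0.1,"ty":0,"tz":0.21,"turn":0}
    - {"gripper":0.07,"tx":-0.1,"ty":0,"tz":0.21,"turn":0}

```text
time: 22.05
tcp_pos: [0.5491, -0.1838, 0.3382]
tcp_rot: [0.471, 0.528, -0.471, 0.527]
force: [0.5, 0.8, 0.2]
gripper_width: 0.0698
```

```bash
python3 - <<'E'
from h import *
st()
for n in("top","side"):
    im=ctrl.grab_frame(n);cv2.imwrite(f"pics/{n}9.png",im[:,:,::-1])
    m=masks(im);roi=np.zeros(im.shape[:2],bool)
    if n=="top": roi[200:275,215:410]=1
    else: roi[190:350,220:410]=1
    p,a=blob(m["blue"]&roi);print(n,p,a,ray(n,*p,.052))
E
```

```text
t 22.05 tcp [ 0.5491 -0.1838  0.3382] F [0.52 0.82 0.16] w 0.06979673838034059 jaw -83.5 down [-0.001 -0.    -1.   ] q [ 0.01  0.25 -0.3   0.   -1.02  1.67]Traceback (most recent call last):
  File "<stdin>", line 8, in <module>
  File "h.py", line 11, in blob
    i=1+np.argmax(s[1:,4]);return c[i],s[i,4]
        ~~~~~~~~~^^^^^^^^^
    return _wrapfunc(a, 'argmax', axis=axis, out=out, **kwds)
    return bound(*args, **kwds)
ValueError: attempt to get argmax of an empty sequence
```

View pics/top9.png

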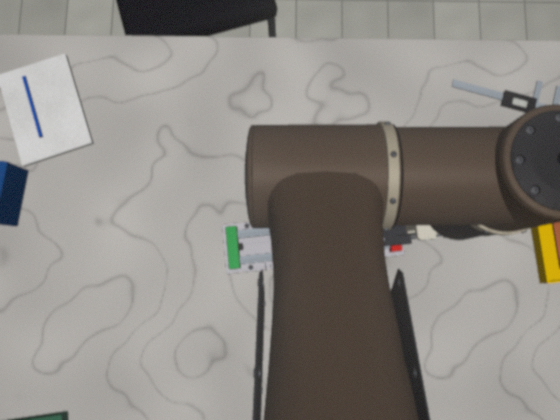

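The top view shows the arm hiding the carriage, with only the green stop at (233,247) and part of the red one visible. The side view is needed.

```bash
python3 - <<'E'
from h import *
im=ctrl.grab_frame("side");cv2.imwrite("pics/side9.png",im[:,:,::-1])
m=masks(im);roi=np.zeros(im.shape[:2],bool);roi[190:350,220:410]=1
p,a=blob(m["blue"]&roi);print(p,a,ray("side",*p,.052))
p,a=blob(m["black"]&roi);print(p,a,ray("side",*p,.08))
E
```

```text
[310.55695208 264.87824038] 1273 [0.51617366 0.03432929]
[372.40625    305.05706522] 736 [0.38607003 0.04925208]
```

View pics/side9.png

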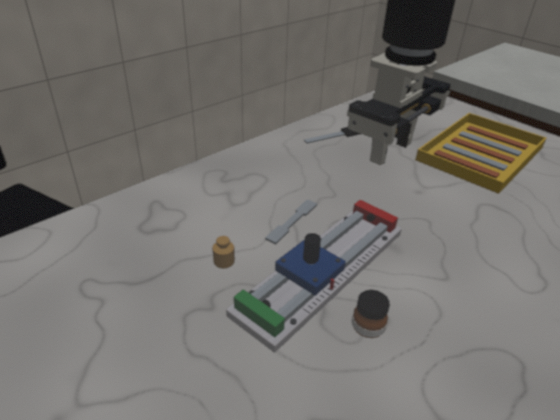

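In the side view the carriage stands free, knob at (312,248). The jar (371,312), weight (224,252) and specimen (292,221) have not moved. The carriage shifted 58 mm from its start, which puts it at y≈0.029, the middle of the spot.

```bash
python3 -c "
from station import ctrl
print(ctrl.hand_in(),ctrl.observe()['time'])"
```

```text
the job is handed in; nothing more can be done
the job is handed in; nothing more can be done
```

The carriage is parked and released on the sticky spot, and I handed the job in at about 22 s of the 58 s allowed. No verdict comes back, so I can't confirm it passed.

- **Stroke:** I took the carriage by its knob to the red stop (about 6 N on the buffer), then to the green stop (about 7 N). That is roughly 1.5 mm of buffer crush at each end.
- **Sticky spot:** drag was an even 1–2 N except at world y ≈ 0.022–0.0365 m, where it peaked at about 10 N. Sweeps in both directions agreed on that stretch. I left the carriage at y ≈ 0.0285 m, about 40 mm from mid-travel on the green side, let go and moved clear.
- **Last checks:** the side picture puts the carriage at y ≈ 0.029 m, with the weight, specimen and jar where they started. The tool force is near zero.
- **Checks that failed or disagreed:**
  - The final top view was blocked by the arm, so only the side camera confirmed the position.
  - On the slow return pass the drag fell to 2–3 N across part of the spot, probably stick-slip in the grip.
  - The green stop came about 2 mm later than the geometry predicted.

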